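Fit the sprung feed roller to the coin counter

ROBOT

A 6-joint arm with a two-finger parallel gripper is mounted at the origin on the work surface. World frame = base frame: x ahead of the robot, y to its left, z up, the work surface at z = 0. Lengths are in m, angles in degrees, forces in N, time in s.
With the tool pointing down it reaches from about 0.325 to 0.925 m from the base axis. Payload 3.1 kg.
Tool frame: the origin (TCP) lies between the finger pads; the fingertips stand r.tips_ahead ahead of it and the grasp point (between the pads) lies 11 mm behind it (r.tips_ahead is the distance from the TCP to the fingertips, in m); z points along the fingers, y is the direction in which the jaws open and shut (so a half turn about z gives the same grasp; the last joint's range is limited). The gripper opens to 85 mm and grips with 20 to 120 N. Pads are 22 mm wide; open, the fingers measure 114 mm over their backs; the gripper's body (76 mm by 85 mm) begins 54 mm behind the grasp point. The pads swing forward as they close: fully open they stand 13 mm farther back than shut.
Start: joints at [-71.345, 12.427, 92.441, -0, 75.132, -6.429], TCP at [0.265, -0.566, 0.239] pointing down, gripper open.
Joint ranges: [-157.48, 157.48], [-44.54, 120.13], [17.64, 146.25], [-64.5, 244.5], [7.68, 150.69], [-147.95, 147.95]. Speed limits (degrees/s): [159.86, 159.86, 180, 180, 180, 180].

INTERFACE

Orientations are given as a 3x3 rotation matrix whose columns are the frame's x, y, z axes.
In Python, from rig import observe, optics, job, r gives the robot as it stands.
- The arm moves only by the tool carry_out, never from a script. Its argument "rows" is a list of rows, each a list of 3 entries, a list of its own where there are three numbers: the finger opening in mm, from 0 to 85.4, then the shift along the tool's x, y, z as a fraction of full scale, then the turn about the tool's z as a fraction of full scale. In form: [[gripper, [dx, dy, dz], roll], ...]. A call has 1 to 20 rows; each row shifts and turns the commanded pose from where the row before left it, along the tool's axes as they then stand; what a row does not reach is not made up. Full scale, the value 1, is 0.1 m for a shift and 2 pi rad for a turn. A row lasts 1/12 s, in which the tool goes at most 41.7 mm and 7.16 degrees, less where a joint would pass 70% of its speed; a pose out of reach is approached as far as the arm can. A call with a number of a shift or a turn outside -1 to 1 is refused whole. A call with a gripper value outside its range is refused whole. The fingers move at their own pace and stop on an object; "newtons" is the grip in N (left out, the last holds). Time passes only in rows, so rows that do not move let the fingers close. It gives the time, the measured TCP pose, the force and the opening at its end, in the units of the state.
- observe(): the state, without advancing time (a new reading comes with each control period).
- optics.camera(name): name is "scene" or "top" or "wrist"; returns a dict with "frame" (480x640x3 uint8, red, green, blue), "fx", "fy", "cx", "cy" (pixels), "distortion" ([k1, k2, p1, p2, k3] as OpenCV has them; the pictures are not rectified), "world_to_cam" (4x4, takes a point from world to camera coordinates). Camera axes: x right, y down, z forward; pixel columns grow to the right and rows downward; lengths in m; the calibration is good to about 2 mm. A picture is of the moment at which its call begins. There is no depth.
- job.sign_off(): hands the job in, once; it reports no verdict.
The state is a dict: "t": time; "qpos": joint angles; "qvel": joint speeds; "tau": joint torques, N m; "tcp_pos": TCP position; "tool_rot": TCP orientation; "ft_force": force on the tool from outside, world axes, zero at the start; "wrist_torque": the same for the moment, N m; "gripper_width": finger opening in m.
Only numpy, scipy, OpenCV 4.12 (cv2) and the standard library are available. Lean on these libraries where they do the work, as an engineer would, in place of code of your own. Each camera call takes 0.05 s, during which the arm holds its last target.

TASK

Take the sprung feed roller off its rest and fit it between the two upright cheeks on the coin counter's low deck, sprung pin towards the tall cheek and stub towards the low one: press the sprung pin in against the tall cheek, bring the roller down between the cheeks and let it spring out so that both ends sit in the recesses and it stays there level by itself when you let go. Be gentle with the counter, never pressing on it harder than about 2 kg, and leave the other things on the shelf alone.

Things in the scene. Friction and masses are not known exactly. Their poses are not given: they have to be found in the camera images.
- roller: the loose roller, 0.12 to 0.2 kg: dark rubber cylinder 22 mm across, 116 mm long, metal bands at its ends. Origin at its middle, on its axis; y along the axis: sprung pin at the -y end, fixed stub at the +y end. It lies level on its rest, axis 40 mm above the shelf; its y axis starts within 0.7 rad of the machine's y
- pin_root (a point): on the roller's axis in its -y end face, where the sprung pin comes out: polished steel, 8 mm across, round-nosed, it sticks out 18 mm and can be pushed in 16.5 mm, where it stops hard. It takes 1.4 N to start and 0.7 N more per mm: about 10.5 N at 13 mm, 13 N at the stop. Its action is damped: 0.8 N more per 10 mm/s
- stub_tip (a point): nose of the roller's fixed stub: 8 mm across, round-nosed, it sticks out 6 mm from the +y end face
- rest: fixed grey rest for the roller, 50 by 110 mm; origin at the centre of its underside, y along the roller. Its two saddles stand 45 mm either side of the middle and reach z = 38 mm; the middle 80 mm is open for the fingers down to z = 8 mm
- machine: the beige coin counter, fixed. Origin on the shelf surface below the nominal middle of the roller bridge; z up, y from the tall cheek to the low cheek. Its housing (260 mm in x, 165 mm high, clear hopper on top to 210 mm) fills y = -145 to -345 mm. A deck 20 mm high, 110 mm in x, carries the bridge
- bridge_mid (a point): nominal middle of the roller bridge, at recess height, 75 mm above the shelf. The bridge: two upright steel cheeks 40 mm wide in x, inner faces 127 mm apart, on a foot plate with its top at z = 26 mm. It was clamped by hand up to 14 mm either way along the machine's y, both cheeks together; that is not measured. It does not move in use. Cheeks bend beyond 22 N
- tall_side (a point): nominal centre of the recess mouth in the inner face of the tall cheek (machine y = -69 mm, shifted with the bridge by up to 14 mm). Square blind recess 12 mm wide and high, 5 mm deep. The face is plain and flat above it, up to z = 130 mm
- low_side (a point): nominal centre of the recess mouth in the inner face of the low cheek (machine y = +58 mm, shifted with the bridge by up to 14 mm). Square blind recess 12 mm wide and high, 8 mm deep; cheek 12 mm thick, top at z = 89 mm. Fitted, both ends are in their recesses: axis at z = 73 to 77 mm, along machine y, its +y end face against this cheek
- roll0: a loose copper-coloured coin roll standing on end, 24 mm across, 52 mm tall; origin at the centre of its underside; a bystander, leave alone
- roll1: a loose copper-coloured coin roll standing on end, 24 mm across, 52 mm tall; origin at the centre of its underside; a bystander, leave alone
- roll2: a loose copper-coloured coin roll standing on end, 24 mm across, 52 mm tall; origin at the centre of its underside; a bystander, leave alone
- roll3: a loose copper-coloured coin roll standing on end, 24 mm across, 52 mm tall; origin at the centre of its underside; a bystander, leave alone
- dish: smoked glass dish, 120 mm across, 30 mm high, fixed bystander; origin at the centre of its underside
- pens: blue acrylic pen holder, 75 mm square, 100 mm high, pens up to 150 mm, fixed bystander; origin at the centre of its underside
Mind the look-alikes: they are no part of the job. There is more than one size of the roller; the one meant has the size given above.

How it is judged:
By the outcome, as a careful person would: the job done as asked, in the order asked, and still so for the second after the job is handed in, with the robot touching nothing.
It also fails if it takes over 58 s, if anything falls off the work surface, if the arm or the gripper's body presses on something with over 40 N, if the wrist force passes 120 N, or if a joint passes its speed limit or range.

## Working session

There is one attempt and no reset: what is moved stays moved. The work goes in short steps, Python scripts to look and compute and a tool call to move; the robot and the scene stay as the last step left them, time stands still between calls to the robot, and variables do not carry over. Pictures are saved under pics/ and viewed, and the job is handed in when it is done.

Besides the shell and the picture viewer there is one more tool, called as name(argument=value, ...) on one line, values as JSON. carry_out: Moves the arm, as the interface text tells. Shift numbers are shares of 0.1 m and turn numbers shares of 2 pi rad, none past 1 either way. Its arguments: {"type":"object","properties":{"rows":{"type":"array"},"newtons":{"type":"number"}},"required":["rows"]}

```bash
ls; mkdir -p pics; python3 - <<'E'
from rig import observe, optics, job, r
import cv2
s=observe(); print(s); print(r.tips_ahead)
for n in("scene","top","wrist"):
    c=optics.camera(n); cv2.imwrite(f"pics/{n}0.png",c["frame"][:,:,::-1]); print(n,c["fx"],c["fy"],c["cx"],c["cy"],c["distortion"],c["world_to_cam"])
E
```

```text
pics
{'t': 0.0, 'qpos': array([-7.13439095e+01,  1.24790633e+01,  9.25282955e+01, -2.87652874e-04,
        7.51300268e+01, -6.43040509e+00]), 'qvel': array([ 0.07781776,  0.02431925, -0.03674089, -0.01093261,  0.03443128,
       -0.03319092]), 'tau': array([-6.00795775e-04, -3.96848130e+01, -3.03854585e+01, -3.52620800e-04,
        9.54247633e-03,  4.22800355e-06]), 'tcp_pos': array([ 0.26473936, -0.56529419,  0.23794493]), 'tool_rot': array([[ 9.05668309e-01,  4.23986224e-01, -7.71632161e-04],
       [ 4.23986844e-01, -9.05665502e-01,  2.27028596e-03],
       [ 2.63729345e-04, -2.38328794e-03, -9.99997125e-01]]), 'ft_force': array([-0.24036773,  0.06821131,  0.1867253 ]), 'wrist_torque': array([ 0.01784146, -0.01248442,  0.00268487]), 'gripper_width': 0.08526754797407084}
0.008
scene 602.569451101682 602.569451101682 307.8623416712235 243.27526195639996 [-0.04100097  0.          0.          0.          0.        ] [[ 0.81149185  0.58389737  0.02334183 -0.51559844]
 [ 0.33476183 -0.43176461 -0.83756423 -0.03662659]
 [-0.47897337  0.6874905  -0.54584001  1.29636054]
 [ 0.          0.          0.          1.        ]]
top 464.09242526937123 464.09242526937123 319.66328451267174 241.511195851538 [-0.11954918  0.          0.          0.          0.        ] [[-1.62026760e-02 -9.99868725e-01 -8.09564371e-05  1.69652664e-01]
 [-9.81697130e-01  1.59235750e-02 -1.89781941e-01  5.18145271e-01]
 [ 1.89758317e-01 -2.99550061e-03 -9.81826262e-01  8.52043488e-01]
 [ 0.00000000e+00  0.00000000e+00  0.00000000e+00  1.00000000e+00]]
wrist 425.26068994288283 425.26068994288283 317.9775825997159 245.42889579328119 [-0.02784925  0.          0.          0.          0.        ] [[ 0.42372217 -0.90579044 -0.00178984 -0.6247362 ]
 [-0.85824743 -0.4021121   0.31893134 -0.04050429]
 [-0.28960467 -0.13360215 -0.94777613  0.38098129]
 [ 0.          0.          0.          1.        ]]
```

View pics/scene0.png

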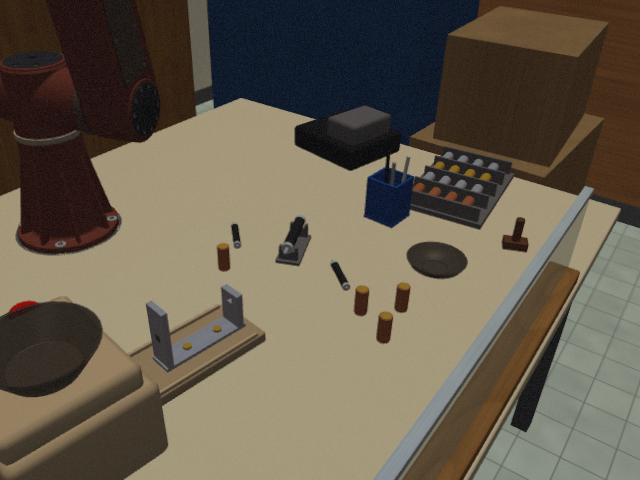

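View pics/top0.png

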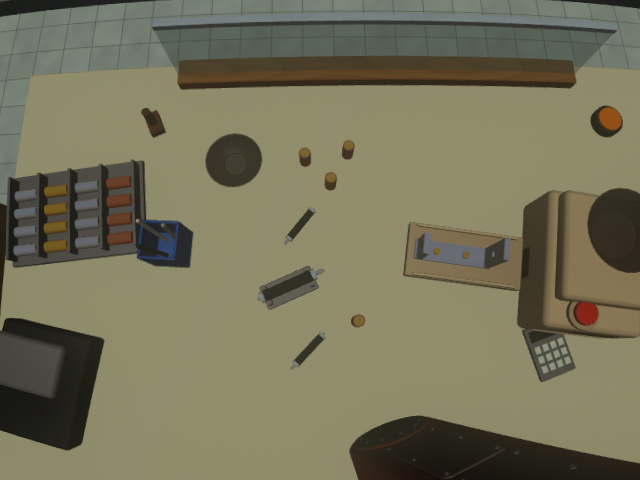

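View pics/wrist0.png

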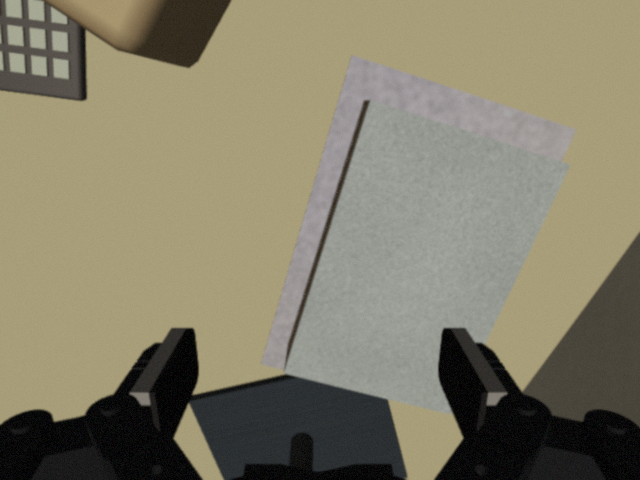

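```bash
cat > h.py <<'E'
import numpy as np, cv2
from rig import observe, optics, job, r
def cam(n):
    c=optics.camera(n); c["K"]=np.array([[c["fx"],0,c["cx"]],[0,c["fy"],c["cy"]],[0,0,1]]); c["D"]=np.array(c["distortion"],float); c["W"]=np.array(c["world_to_cam"]); return c
def proj(c,P):
    P=np.atleast_2d(np.array(P,float)); R=c["W"][:3,:3]
    return cv2.projectPoints(P,cv2.Rodrigues(R)[0],c["W"][:3,3],c["K"],c["D"])[0].reshape(-1,2)
def ray(c,uv):
    p=cv2.undistortPoints(np.array([[uv]],float),c["K"],c["D"]).ravel(); R=c["W"][:3,:3]
    return -R.T@c["W"][:3,3], R.T@np.array([p[0],p[1],1.])
def onz(c,uv,z):
    o,d=ray(c,uv); return o+d*(z-o[2])/d[2]
def tri(obs):
    A=[];b=[]
    for c,uv in obs:
        o,d=ray(c,uv); d=d/np.linalg.norm(d); M=np.eye(3)-np.outer(d,d); A.append(M); b.append(M@o)
    A=np.vstack(A);b=np.hstack(b); x=np.linalg.lstsq(A,b,rcond=None)[0]; return x,np.linalg.norm(A@x-b)
def crop(c,x0,y0,w,h,s,name):
    im=c["frame"][y0:y0+h,x0:x0+w,::-1]; im=cv2.resize(im,None,fx=s,fy=s,interpolation=cv2.INTER_CUBIC)
    im=np.clip(im.astype(float)*1.5,0,255).astype(np.uint8)
    for k in range(0,w,10): cv2.putText(im,str(x0+k) if k%20==0 else "",(k*s,8),0,.3,(0,255,255)); cv2.line(im,(k*s,8),(k*s,14),(0,255,255))
    for k in range(0,h,10): cv2.putText(im,str(y0+k) if k%20==0 else "",(0,k*s+4),0,.3,(0,255,255)); cv2.line(im,(20,k*s),(26,k*s),(0,255,255))
    cv2.imwrite("pics/"+name,im)
E
python3 - <<'E'
from h import *
c=cam("top")
crop(c,240,200,110,180,3,"t1.png"); crop(c,395,210,140,90,5,"t2.png")
c=cam("scene")
crop(c,220,200,140,100,5,"s1.png"); crop(c,120,270,160,110,5,"s2.png")
E
```

```text
(no output)
```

View pics/t1.png

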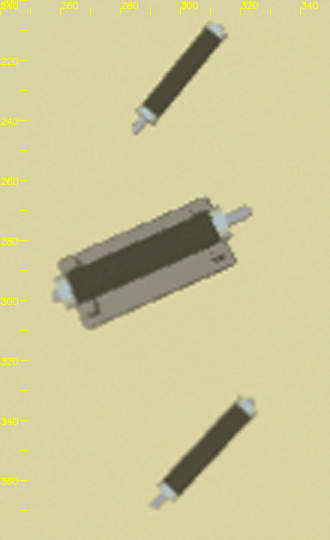

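View pics/t2.png

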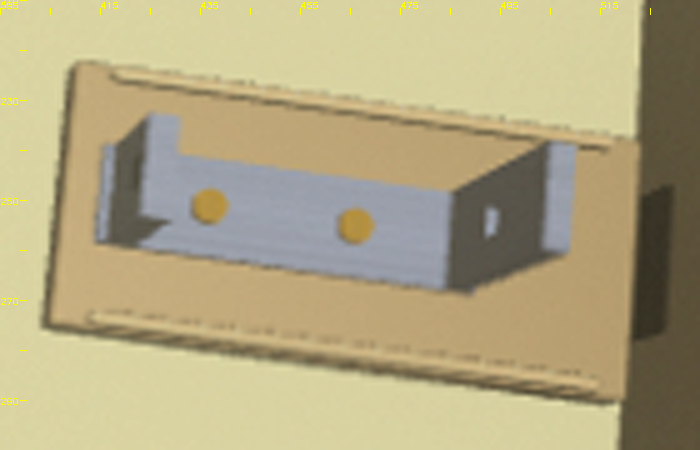

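View pics/s1.png

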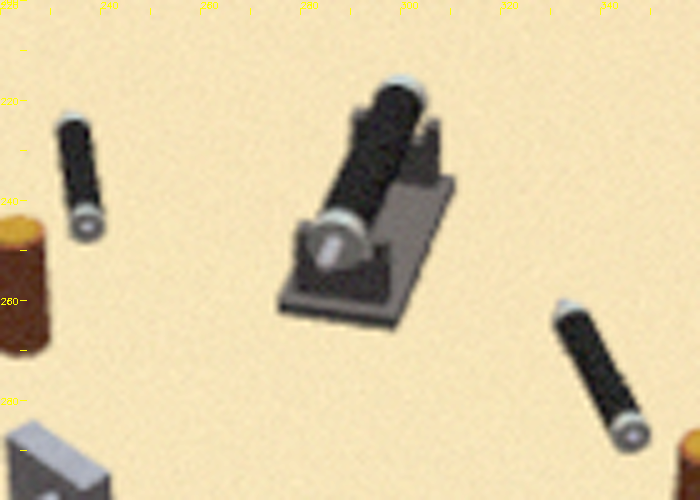

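View pics/s2.png

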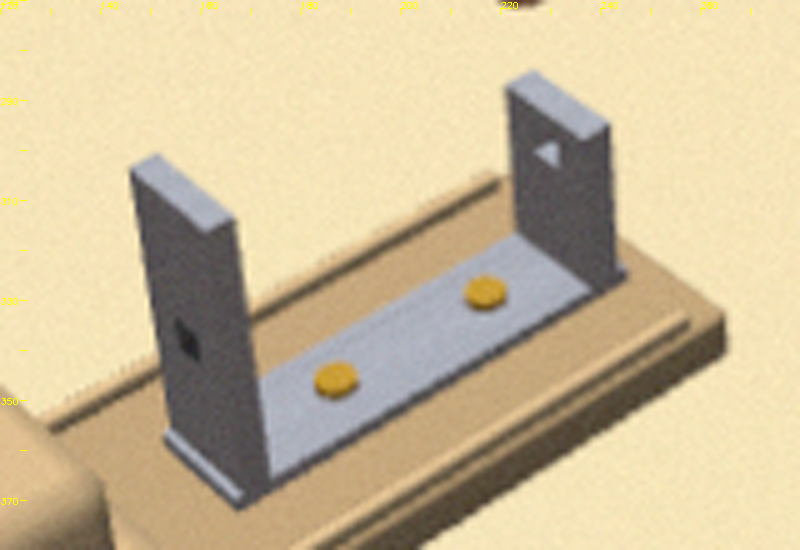

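```bash
cat > fit1.py <<'E'
from h import *
from scipy.optimize import least_squares
T=cam("top");S=cam("scene")
f=lambda p,o:np.array([o[0]+(p[0]+.5)/o[2]-.5,o[1]+(p[1]+.5)/o[2]-.5])
ot=(395,210,5);os_=(120,270,5)
L=[]# cam, px, (xm, key, z)
def a(c,p,o,x,k,z):L.append((c,f(p,o),x,k,z))
a(T,(181,116),ot,20,'li',89);a(T,(171,220),ot,-20,'li',89);a(T,(150,114),ot,20,'lo',89);a(T,(140,213),ot,-20,'lo',89)
a(T,(548,143),ot,20,'ti',130);a(T,(541,246),ot,-20,'ti',130);a(T,(577,145),ot,20,'to',130);a(T,(568,252),ot,-20,'to',130);a(T,(491,222),ot,0,'ti',75)
a(S,(507,85),os_,-20,'li',89);a(S,(583,138),os_,20,'li',89);a(S,(535,70),os_,-20,'lo',89);a(S,(610,122),os_,20,'lo',89);a(S,(547,152),os_,0,'li',75)
a(S,(131,170),os_,-20,'to',130);a(S,(205,232),os_,20,'to',130);a(S,(157,154),os_,-20,'ti',130);a(S,(235,218),os_,20,'ti',130)
def pts(p):
    x,y,th,t=p; c,s=np.cos(th),np.sin(th); Y={'li':.058,'lo':.070,'ti':-.069,'to':-.069-t}
    return [np.array([x+c*X/1e3-s*Y[k],y+s*X/1e3+c*Y[k],z/1e3]) for _,_,X,k,z in L]
def res(p): return np.concatenate([proj(l[0],q)[0]-l[1] for l,q in zip(L,pts(p))])
s=least_squares(res,[.4,-.3,0,.012]); print(s.x,np.degrees(s.x[2]));print(s.fun.reshape(-1,2).round(1))
ft=lambda p:f(p,(240,200,3))
for n,p,z in (("stub",(58,293),.04),("pin",(250,211),.04),("bandL",(68,291),.04),("bandR",(219,225),.04)): print(n,onz(T,ft(p),z))
for p in((135,130),(222,30)),((155,505),(250,402)): print("small",[onz(T,ft(q),.008)for q in p])
for p in((358,321),(331,180),(305,155),(348,148)):print("roll",onz(T,p,.052))
E
python3 fit1.py
```

```text
[ 0.49808893 -0.10233996 -0.15756441  0.00983342] -9.027775819824939
[[ 0.4 -0.2]
 [ 0.4 -0.2]
 [ 0.3 -0.7]
 [ 0.2  0.3]
 [ 1.  -0.6]
 [ 1.   0.5]
 [ 0.5 -0.2]
 [ 0.9  0.1]
 [ 0.7 -0.5]
 [-0.1 -0.5]
 [ 0.3 -0.1]
 [ 0.  -0.5]
 [ 0.7 -0.1]
 [ 0.  -1.7]
 [-0.1 -1. ]
 [ 0.5 -0.6]
 [ 0.4 -0.7]
 [ 0.3 -0.9]]
stub [0.4150632  0.27983124 0.04      ]
pin [0.4662454  0.15563609 0.04      ]
bandL [0.41626556 0.27339062 0.04      ]
bandR [0.45745598 0.17582315 0.04      ]
small [array([0.52694251, 0.23234016, 0.008     ]), array([0.59596827, 0.17238807, 0.008     ])]
small [array([0.2785786 , 0.22041148, 0.008     ]), array([0.34406594, 0.15753107, 0.008     ])]
roll [0.36672916 0.09151143 0.052     ]
roll [0.64485001 0.13662338 0.052     ]
roll [0.69873437 0.1879586  0.052     ]
roll [0.71251143 0.10066532 0.052     ]
```

carry_out(rows=[[85,[0,0,-0.4],0],[85,[0,0,-0.4],0],[85,[0.318,-0.23,0],0],[85,[0.318,-0.23,0],0],[85,[0.318,-0.23,0],0],[85,[0.318,-0.23,0],0],[85,[0.318,-0.23,0],0],[85,[0.318,-0.23,0],0],[85,[0.318,-0.23,0],0],[85,[0.318,-0.23,0],0],[85,[0.318,-0.23,0],0],[85,[0.318,-0.23,0],0],[85,[0.318,-0.23,0],0],[85,[0.318,-0.23,0],0],[85,[0.318,-0.23,0],0],[85,[0.318,-0.23,0],0],[85,[0.318,-0.23,0],0]])

```text
t: 1.77
tcp_pos: [0.5513, -0.0494, 0.3196]
tool_rot: [[0.906, 0.424, 0.001], [0.424, -0.906, -0.0], [0.0, 0.001, -1.0]]
ft_force: [0.8, 0.3, -0.4]
gripper_width: 0.085
```

carry_out(rows=[[85,[0.018,-0.371,0],0],[85,[0.018,-0.371,0],0],[85,[0.018,-0.371,0],0],[85,[0.018,-0.371,0],0],[85,[0.018,-0.371,0],0],[85,[0.018,-0.371,0],0],[85,[0.018,-0.371,0],0],[85,[0.018,-0.371,0],0]])

```text
t: 2.43
tcp_pos: [0.4369, 0.2251, 0.3196]
tool_rot: [[0.906, 0.424, 0.001], [0.424, -0.906, 0.0], [0.001, 0.0, -1.0]]
ft_force: [0.3, 1.0, -0.7]
gripper_width: 0.085
```

carry_out(rows=[[85,[0,0,0.1],-0.01865],[85,[0,0,0.1],-0.01865],[85,[0,0,0.1],-0.01865],[85,[0,0,0.1],-0.01865],[85,[0,0,0.1],-0.01865],[85,[0,0,0.1],-0.01865],[85,[0,0,0.1],-0.01865],[85,[0,0,0.1],-0.01865],[85,[0,0,0.1],-0.01865],[85,[0,0,0.1],-0.01865],[85,[0,0,0.1],-0.01865],[85,[0,0,0.1],-0.01865],[85,[0,0,0.1],-0.01865],[85,[0,0,0],0],[85,[0,0,0],0]])

```text
t: 3.68
tcp_pos: [0.4375, 0.2234, 0.1889]
tool_rot: [[-0.378, 0.926, -0.001], [0.926, 0.378, -0.0], [0.0, -0.001, -1.0]]
ft_force: [0.5, 0.9, 0.1]
gripper_width: 0.085
```

```bash
python3 - <<'E'
from h import *
s=observe();print(s['t'],s['tcp_pos'],s['tool_rot'],s['qpos'],s['ft_force'])
c=cam("wrist");cv2.imwrite("pics/w1.png",np.clip(c["frame"][:,:,::-1]*1.4,0,255))
E
```

```text
3.6833 [0.43747243 0.22337746 0.18886813] [[-3.77748605e-01  9.25907209e-01 -1.35325800e-03]
 [ 9.25908193e-01  3.77748360e-01 -4.42223007e-04]
 [ 1.01733521e-04 -1.42004180e-03 -9.99998987e-01]] [ 1.88556462e+01 -1.10476323e+00  1.12826873e+02  1.16260864e-03
  6.83594539e+01 -3.33908324e+00] [0.53469686 0.87200724 0.1182393 ][ WARN:0@0.667] global loadsave.cpp:1063 imwrite_ Unsupported depth image for selected encoder is fallbacked to CV_8U.
```

View pics/w1.png

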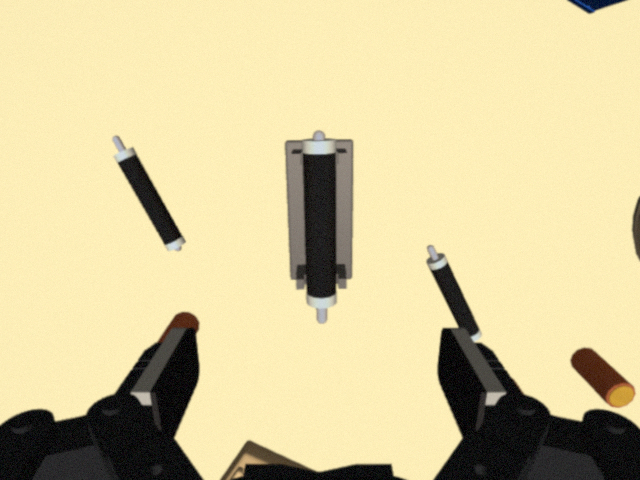

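```bash
python3 - <<'E'
from h import *
s=observe();R=s['tool_rot'];c=cam("wrist")
f=cv2.cvtColor(c["frame"],cv2.COLOR_RGB2GRAY)
crop(c,270,120,100,210,3,"w2.png")
for v in range(165,261,16): # dark runs
    row=f[v].astype(float); d=np.where(row[285:355]<row[285:355].min()+14)[0]+285; print(v,d.min(),d.max())
for n,p in(("stub",(319,131)),("pin",(321.5,323)),("band+",(319.5,141)),("band-",(321,305))):
    P=onz(c,p,.04);print(n,P,"tool",R.T@(P-s['tcp_pos']))
E
```

```text
165 303 331
181 304 332
197 304 333
213 305 332
229 305 332
245 305 333
stub [0.41539603 0.2831064  0.04      ] tool [0.06367596 0.00144596 0.14961632]
pin [0.47013039 0.15419771 0.04      ] tool [-0.07635781  0.00340636  0.1496166 ]
band+ [0.41809767 0.27736008 0.04      ] tool [0.0573348  0.0017757  0.14961639]
band- [0.46406413 0.16797838 0.04      ] tool [-0.06130658  0.00299772  0.14961652]
```

View pics/w2.png

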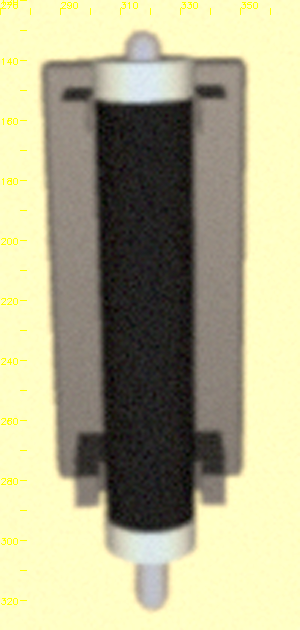

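carry_out(rows=[[85,[0,0.023,0.2],-0.0022],[85,[0,0,0.35],0],[85,[0,0,0.35],0],[85,[0,0,0.35],0],[85,[0,0,0.2],0],[85,[0,0,0.15],0],[85,[0,0,0],0],[85,[0,0,0],0]])

```text
t: 4.45
tcp_pos: [0.4402, 0.2245, 0.0294]
tool_rot: [[-0.392, 0.92, -0.001], [0.92, 0.392, -0.0], [0.0, -0.001, -1.0]]
ft_force: [0.8, 0.8, -0.8]
gripper_width: 0.0848
```

```bash
python3 - <<'E'
from h import *
s=observe();print(s['tcp_pos'],s['tool_rot'],s['ft_force'])
c=cam("wrist");cv2.imwrite("pics/w3.png",c["frame"][:,:,::-1])
E
```

```text
[0.44015471 0.22445611 0.02938331] [[-3.92311889e-01  9.19832017e-01 -6.64534696e-04]
 [ 9.19832255e-01  3.92311835e-01 -2.14897872e-04]
 [ 6.30348831e-05 -6.95567438e-04 -9.99999756e-01]] [ 0.83157622  0.80686742 -0.75095462]
```

View pics/w3.png

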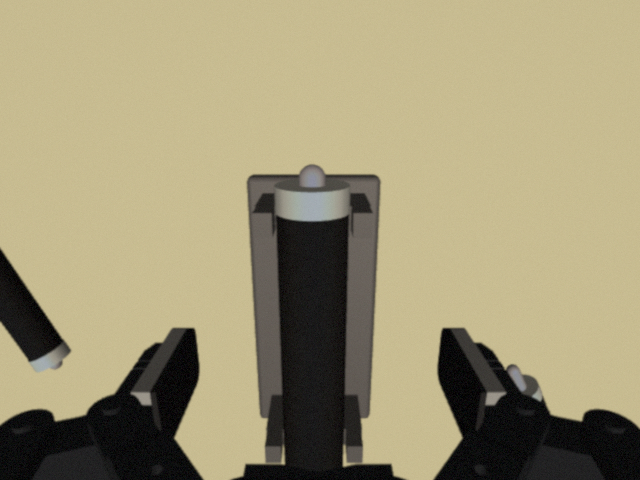

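carry_out(rows=[[60,[0,0,0],0],[40,[0,0,0],0],[25,[0,0,0],0],[15,[0,0,0],0],[15,[0,0,0],0],[15,[0,0,0],0],[15,[0,0,0],0],[15,[0,0,0],0]], newtons=60)

```text
t: 5.17
tcp_pos: [0.4403, 0.2245, 0.0299]
tool_rot: [[-0.393, 0.919, 0.0], [0.919, 0.393, 0.0], [-0.0, 0.0, -1.0]]
ft_force: [-2.4, -0.3, 5.1]
gripper_width: 0.0201
```

carry_out(rows=[[12,[0,0,0],0],[12,[0,0,-0.1],0],[12,[0,0,-0.2],0],[12,[0,0,-0.3],0],[12,[0,0,-0.3],0],[12,[0,0,-0.3],0],[12,[0,0,0],0],[12,[0,0,0],0]])

```text
t: 5.83
tcp_pos: [0.4417, 0.225, 0.1516]
tool_rot: [[-0.393, 0.919, 0.005], [0.919, 0.393, 0.002], [-0.0, 0.005, -1.0]]
ft_force: [-0.8, -0.3, -2.3]
gripper_width: 0.0205
```

```bash
python3 - <<'E'
from h import *
s=observe();print(s['tcp_pos'],s['tool_rot'],s['ft_force'],s['wrist_torque'])
c=cam("wrist");cv2.imwrite("pics/w4.png",c["frame"][:,:,::-1])
c=cam("scene");crop(c,240,160,120,110,5,"s4.png")
E
```

```text
[0.44168323 0.22498647 0.15163301] [[-3.93284173e-01  9.19403377e-01  4.99896660e-03]
 [ 9.19416889e-01  3.93280571e-01  1.72556230e-03]
 [-3.79508629e-04  5.27477067e-03 -9.99986016e-01]] [-0.78866773 -0.33117201 -2.25259309] [ 0.02606252 -0.02482685  0.04921481]
```

View pics/w4.png

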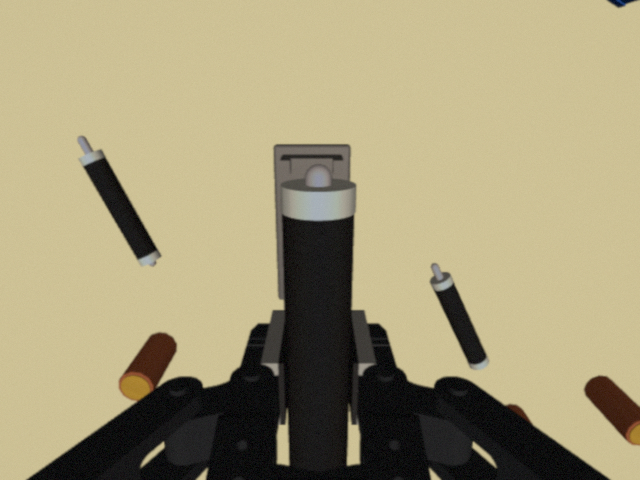

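View pics/s4.png

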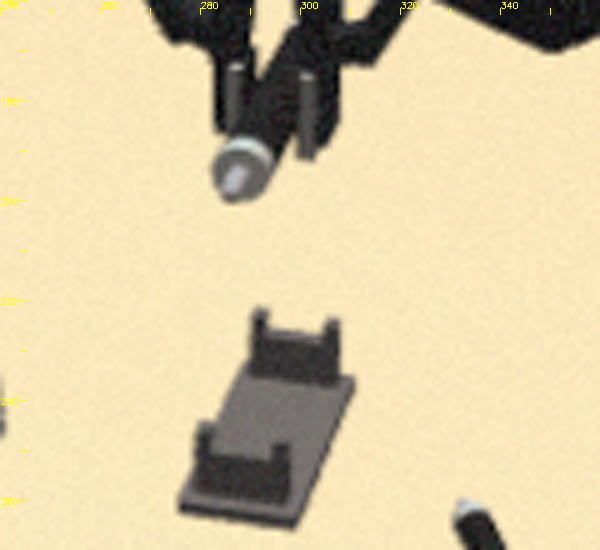

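carry_out(rows=[[12,[0,0,-0.4],0],[12,[0,0,-0.4],0],[12,[-0.336,-0.163,0],0],[12,[-0.336,-0.163,0],0],[12,[-0.336,-0.163,0],0],[12,[-0.336,-0.163,0],0],[12,[-0.336,-0.163,0],0],[12,[-0.336,-0.163,0],0],[12,[-0.336,-0.163,0],0],[12,[-0.336,-0.163,0],0],[12,[-0.336,-0.163,0],0],[12,[0,0,0],0.0179],[12,[0,0,0],0.0179],[12,[0,0,0],0.0179],[12,[0,0,0],0.0179],[12,[0,0,0],0.0179],[12,[0,0,0],0],[12,[0,0,0],0],[12,[0,0,0],0]])

```text
t: 7.52
tcp_pos: [0.4233, -0.1109, 0.2278]
tool_rot: [[0.155, 0.988, -0.003], [0.988, -0.155, 0.001], [0.001, -0.003, -1.0]]
ft_force: [0.7, 0.5, -1.4]
gripper_width: 0.0204
```

```bash
python3 - <<'E'
from h import *
s=observe();print(s['tcp_pos'],s['tool_rot'],s['ft_force'],s['wrist_torque'])
c=cam("wrist");cv2.imwrite("pics/w5.png",c["frame"][:,:,::-1])
E
```

```text
[ 0.42332282 -0.11093129  0.22784036] [[ 1.55108534e-01  9.87893816e-01 -2.67398539e-03]
 [ 9.87897159e-01 -1.55105897e-01  1.16809914e-03]
 [ 7.39207018e-04 -2.82280471e-03 -9.99995743e-01]] [ 0.73429998  0.53597906 -1.42137101] [0.08449253 0.05731973 0.00115888]
```

View pics/w5.png

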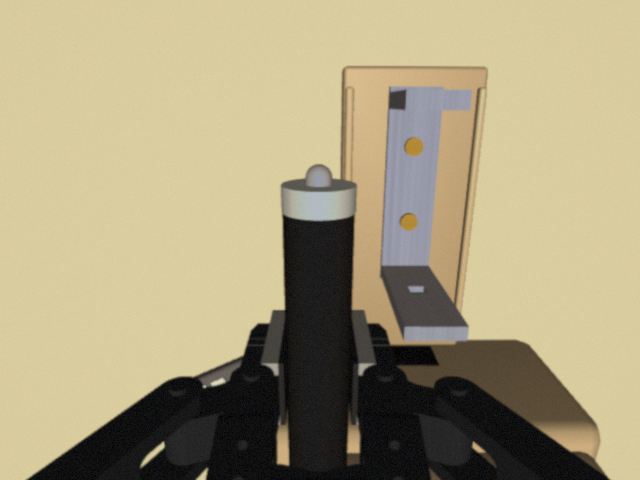

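```bash
python3 - <<'E'
from h import *
c=cam("wrist");crop(c,370,60,120,60,6,"w5a.png");crop(c,365,255,120,95,6,"w5b.png");crop(c,270,150,100,80,6,"w5c.png")
E
```

```text
(no output)
```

View pics/w5a.png

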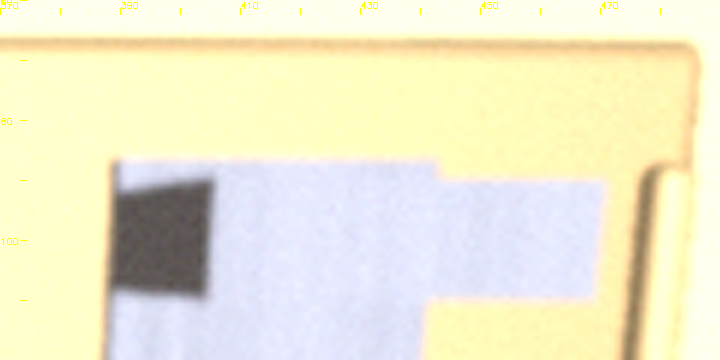

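View pics/w5b.png

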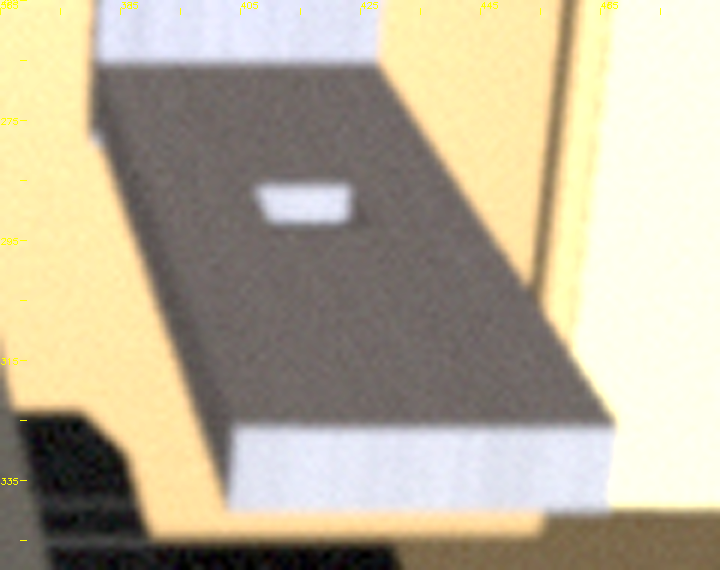

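View pics/w5c.png

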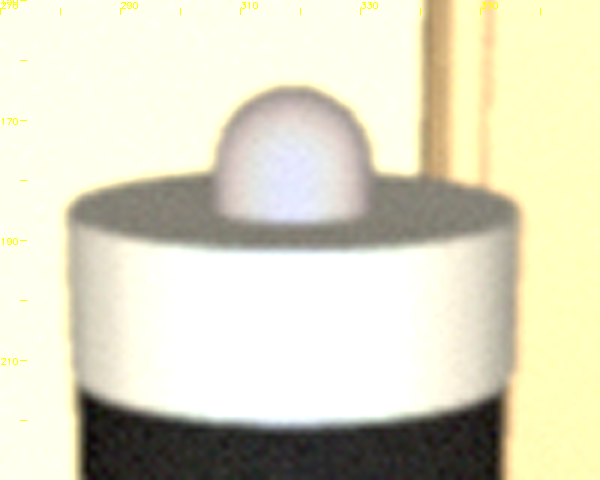

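```bash
cat > fit2.py <<'E'
from h import *
from scipy.optimize import least_squares
c=cam("wrist");s=observe();R=s['tool_rot'];t=s['tcp_pos']
L=[((404.1,109.5),-20,58,89),((469.4,109.6),20,58,89),((470.6,90.1),20,70,89),((405.4,90),-20,70,89),
((404,325.8),-20,-69,130),((467.1,325.6),20,-69,130),((381.1,265.6),-20,-69,26),((428,265.6),20,-69,26)]
def W(p,X,Y,Z):
    cc,ss=np.cos(p[2]),np.sin(p[2]); return np.array([p[0]+(cc*X-ss*Y)/1e3,p[1]+(ss*X+cc*Y)/1e3,Z/1e3+p[3]])
res=lambda p:np.concatenate([proj(c,W(p,X,Y,Z))[0]-np.array(q)-.0 for q,X,Y,Z in L]+[[p[3]*300]])
o=least_squares(res,[.498,-.102,-.157,0]);print(o.x,np.degrees(o.x[2]));print(o.fun.round(1))
p=o.x
print("yaw diff deg tool-x vs bridge y:",np.degrees(np.arctan2(R[1,0],R[0,0]))-90-np.degrees(p[2]))
print("recess proj",proj(c,W(p,0,-69,75)))
# roller: offsets in tool frame
def rol(q,pt): # q: y off, z off, x off , yaw, pitch
    y,z,x=q
    return t+R@np.array([x+pt[0],y+pt[1],z+pt[2]])
ob=[((318.4,164.5),(.064,0,-.0005)),((281.5,185),(.058,-.011,0)),((356.3,185),(.058,.011,0))]
f=lambda q:np.concatenate([proj(c,rol(q,P))[0]-np.array(u) for u,P in ob])
o2=least_squares(f,[0,-.011,0]);print("roller off y,z,x",o2.x,o2.fun.round(1))
for Z in(75,):
    print("bridge mid in tool",R.T@(W(p,0,0,75)-t))
E
python3 fit2.py
```

```text
[ 5.00118636e-01 -1.03347687e-01 -1.56630004e-01  1.49701280e-04] -8.974238158115924
[ 0.2  0.5 -0.6  0.8  0.3 -0.3  0.1 -0.5 -0.1  0.2  1.   0.2 -0.5 -0.6
 -0.6 -0.6  0. ]
yaw diff deg tool-x vs bridge y: -0.013437077825741994
recess proj [[416.65765988 288.98702477]]
roller off y,z,x [ 0.00100605 -0.01054354  0.00093889] [ 0.3  0.1 -0.2 -0.1 -0.1 -0.1]
bridge mid in tool [0.01958306 0.07419896 0.15364112]
```

carry_out(rows=[[12,[0.109,0.244,0],0],[12,[0.109,0.244,0],0],[12,[0.109,0.244,0],0],[12,[0,0,0.2],0],[12,[0,0,0.3],0],[12,[0,0,0.3],0],[12,[0,0,0.25],0],[12,[0,0,0.15],0],[12,[0,0,0.09],0],[12,[0,0,0],0],[12,[0,0,0],0],[12,[0,0,0],0]])

```text
t: 8.67
tcp_pos: [0.503, -0.091, 0.1019]
tool_rot: [[0.157, 0.988, 0.003], [0.988, -0.157, -0.001], [-0.0, 0.003, -1.0]]
ft_force: [0.2, -0.6, -1.7]
gripper_width: 0.0201
```

```bash
cat > look.py <<'E'
import sys
from h import *
from fitc import *
E
cat > chk.py <<'E'
from h import *
import sys
n=sys.argv[1]
p=[.50012,-.10335,-.15663]
cc,ss=np.cos(p[2]),np.sin(p[2])
s=observe();R=s['tool_rot'];t=s['tcp_pos']
C=t+R@np.array([.00094,.0010,-.01054])
d=C-np.array([p[0],p[1],0]); M=np.array([[cc,ss,0],[-ss,cc,0],[0,0,1]])
print("roller centre in bridge mm",(M@d*1e3).round(1),"axis",(M@R[:,0]).round(4),"F bridge",(M@s['ft_force']).round(1),"T",s['wrist_torque'].round(2),"t",s['t'])
if n!="-":
    c=cam("wrist");cv2.imwrite(f"pics/{n}w.png",c["frame"][:,:,::-1])
    c=cam("scene");crop(c,120,230,150,140,5,f"{n}s.png")
    c=cam("top");crop(c,395,200,140,100,5,f"{n}t.png")
E
python3 chk.py a
```

```text
roller centre in bridge mm [  1.9  13.6 112.4] axis [ 1.3e-03  1.0e+00 -5.0e-04] F bridge [ 0.3 -0.6 -1.7] T [ 0.02  0.01 -0.01] t 8.6667
```

View pics/aw.png

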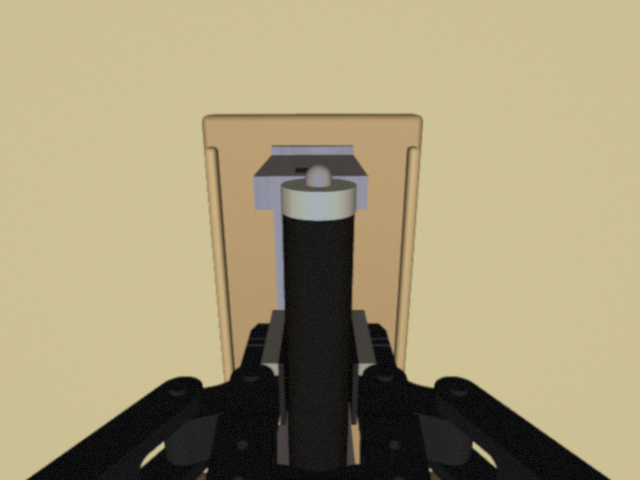

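View pics/as.png

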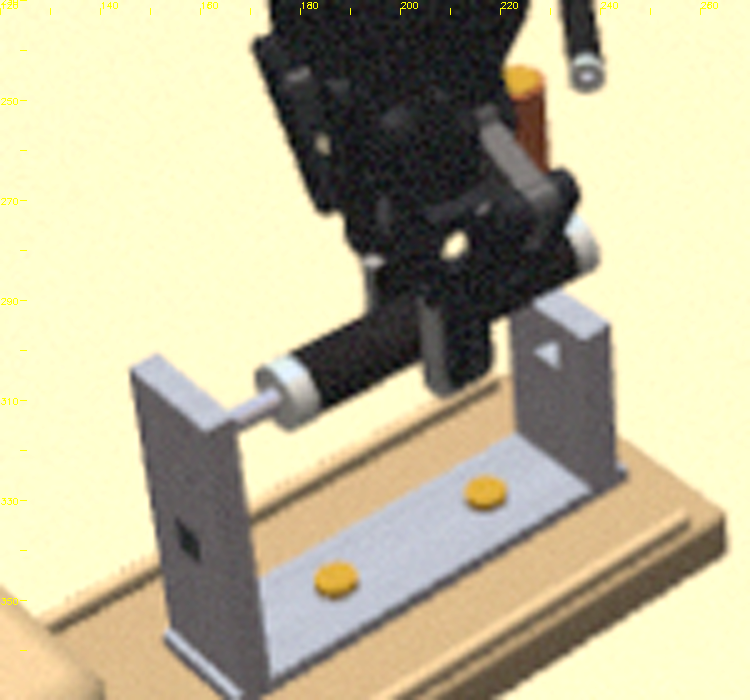

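View pics/at.png

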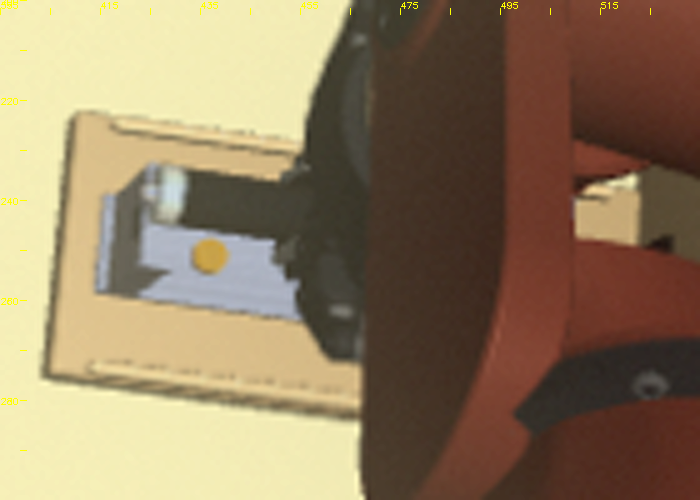

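carry_out(rows=[[12,[-0.02,-0.021,0.04],0],[12,[-0.03,0,0],0],[12,[-0.02,0,0],0],[12,[-0.015,0,0],0],[12,[-0.015,0,0],0],[12,[-0.015,0,0],0],[12,[0,0,0],0],[12,[0,0,0],0]])

```text
t: 9.48
tcp_pos: [0.4975, -0.1011, 0.0962]
tool_rot: [[0.158, 0.987, -0.001], [0.987, -0.158, 0.001], [0.001, -0.001, -1.0]]
ft_force: [-0.2, 3.9, -0.9]
gripper_width: 0.0196
```

```bash
python3 chk.py -
```

```text
roller centre in bridge mm [ -2.    2.7 106.7] axis [1.8e-03 1.0e+00 8.0e-04] F bridge [-0.8  3.8 -0.9] T [ 0.7  -0.05 -0.05] t 9.4833
```

```bash
python3 chk.py b; python3 - <<'E'
from h import *
c=cam("wrist");crop(c,240,100,150,125,5,"b2.png")
E
```

```text
roller centre in bridge mm [ -2.    2.7 106.7] axis [1.8e-03 1.0e+00 8.0e-04] F bridge [-0.8  3.8 -0.9] T [ 0.7  -0.05 -0.05] t 9.4833
```

View pics/b2.png

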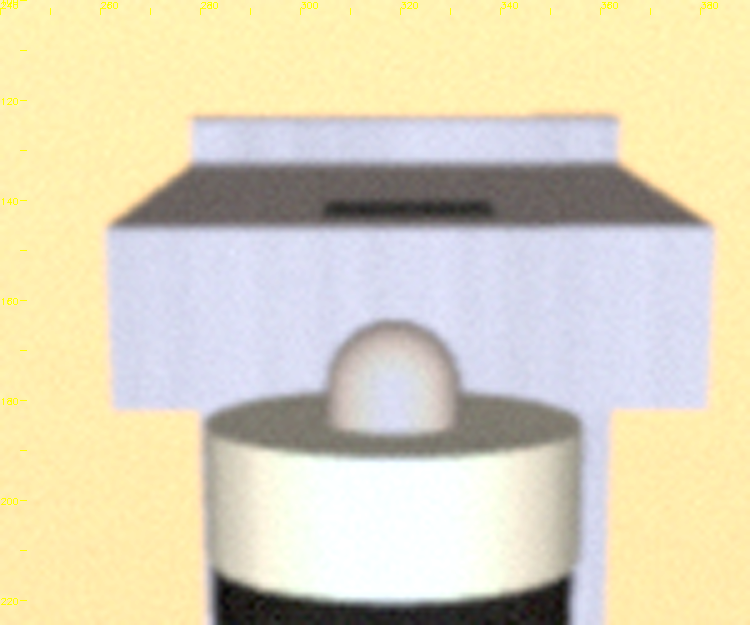

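View pics/bs.png

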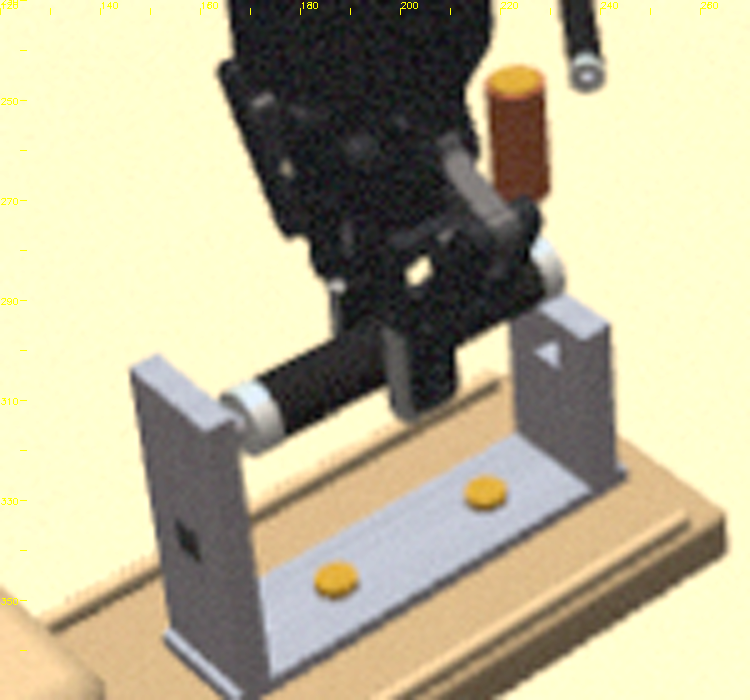

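carry_out(rows=[[12,[0,0.013,0],0],[12,[-0.01,0,0],0],[12,[-0.01,0,0],0],[12,[-0.01,0,0],0],[12,[-0.01,0,0],0],[12,[-0.01,0,0],0],[12,[-0.01,0,0],0],[12,[-0.01,0,0],0],[12,[0,0,0],0],[12,[0,0,0],0],[12,[0,0,0],0]])

```text
t: 10.6
tcp_pos: [0.498, -0.1073, 0.0961]
tool_rot: [[0.158, 0.987, 0.0], [0.987, -0.158, 0.003], [0.003, -0.0, -1.0]]
ft_force: [0.6, 8.2, -1.0]
gripper_width: 0.0204
```

```bash
python3 chk.py c;  python3 - <<'E'
from h import *
c=cam("wrist");crop(c,240,100,150,125,5,"c2.png")
E
```

```text
roller centre in bridge mm [ -0.4  -3.3 106.7] axis [0.002  1.     0.0028] F bridge [-0.6  8.2 -1. ] T [ 1.25 -0.16  0.02] t 10.6
```

View pics/c2.png

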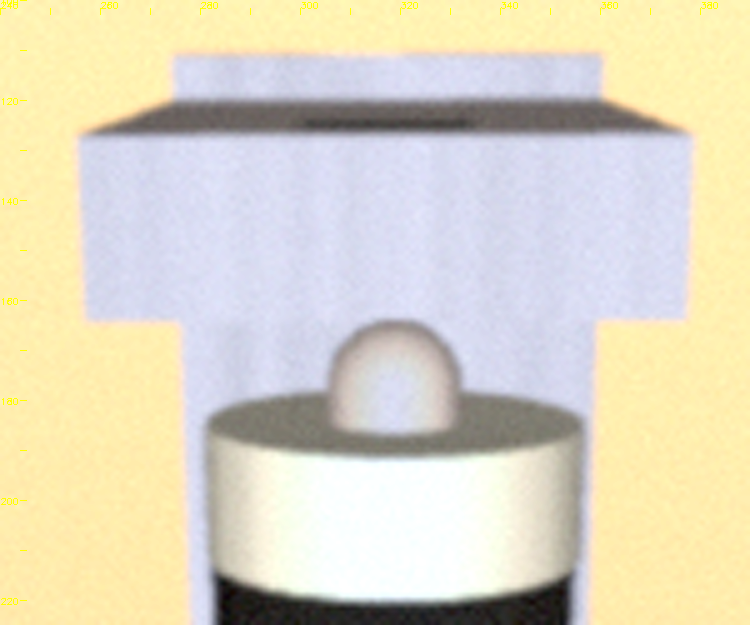

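carry_out(rows=[[12,[-0.01,0,0],0],[12,[-0.01,0,0],0],[12,[-0.01,0,0],0],[12,[-0.01,0,0],0],[12,[-0.008,0,0],0],[12,[0,0,0],0],[12,[0,0,0],0],[12,[0,0,0],0]])

```text
t: 11.47
tcp_pos: [0.4974, -0.1112, 0.0961]
tool_rot: [[0.158, 0.987, 0.0], [0.987, -0.158, 0.005], [0.005, -0.0, -1.0]]
ft_force: [1.4, 10.0, -0.7]
gripper_width: 0.0202
```

```bash
python3 chk.py d;  python3 - <<'E'
from h import *
c=cam("wrist");crop(c,240,100,150,125,5,"d2.png")
E
```

```text
roller centre in bridge mm [ -0.5  -7.3 106.6] axis [0.0024 1.     0.0046] F bridge [-0.2 10.1 -0.7] T [ 1.65 -0.27  0.  ] t 11.4667
```

View pics/d2.png

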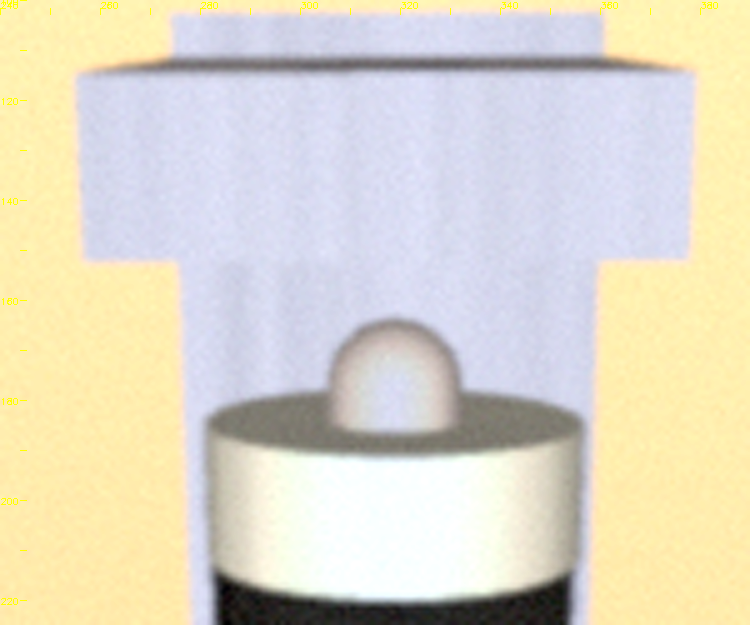

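View pics/ds.png

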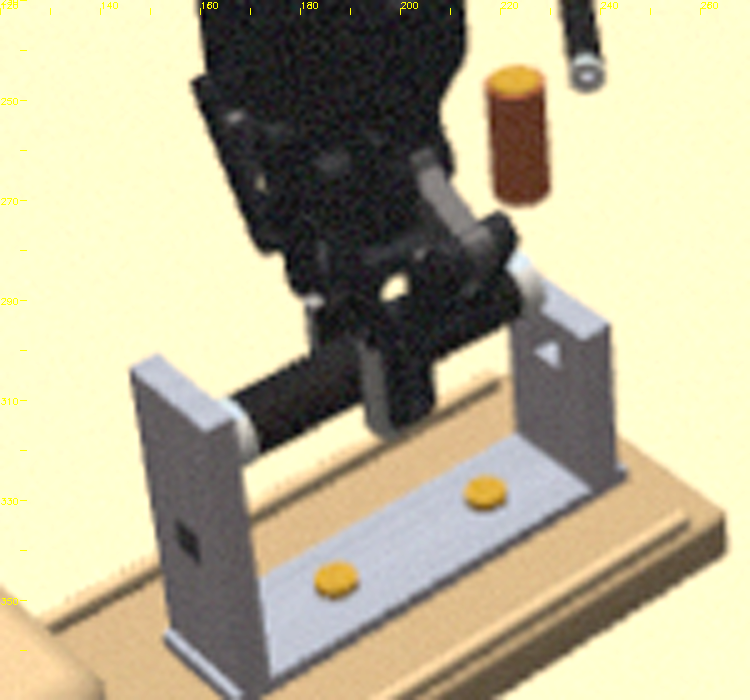

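```bash
python3 - <<'E'
from h import *
from scipy.optimize import least_squares
s=observe();R=s['tool_rot'];t=s['tcp_pos'];c=cam("wrist")
P=np.array([onz(c,(257+.0,152.),.089),onz(c,(377.5,152.),.089)])
T=(P-t)@R;print(T)
rol=lambda q,pt:t+R@(np.array([q[2],q[0],q[1]])+pt)
ob=[((318.6,164),np.array((.064,0,-.0005))),((281.5,184),np.array((.058,-.011,0))),((356.5,184),np.array((.058,.011,0)))]
f=lambda q:np.concatenate([proj(c,rol(q,p))[0]-np.array(u) for u,p in ob])
o=least_squares(f,[0,-.011,0]);print(o.x, o.fun.round(1),"stub tip tool x",o.x[2]+.064,"gap mm",1e3*(T[:,0].mean()-o.x[2]-.064),"lat",1e3*(o.x[0]-T[:,1].mean()))
E
```

```text
[[ 0.06644768 -0.0190856   0.00739835]
 [ 0.06643201  0.02057539  0.00738832]]
[ 0.00121343 -0.01074839  0.00112648] [ 0.3 -0.2 -0.1  0.1 -0.2  0.1] stub tip tool x 0.06512647779549006 gap mm 1.313365862632962 lat 0.4685399871151
```

carry_out(rows=[[12,[-0.009,-0.002,0],0],[12,[0,0,0],0],[12,[0,0,0.03],0],[12,[0,0,0.04],0],[12,[0,0,0.04],0],[12,[0,0,0],0],[12,[0,0,0],0]])

```text
t: 12.3
tcp_pos: [0.4986, -0.1124, 0.0861]
tool_rot: [[0.158, 0.987, 0.004], [0.987, -0.158, 0.003], [0.004, 0.003, -1.0]]
ft_force: [2.4, 11.3, 0.8]
gripper_width: 0.0198
```

```bash
python3 chk.py e;  python3 - <<'E'
from h import *
c=cam("wrist");crop(c,240,100,150,125,5,"e2.png")
E
```

```text
roller centre in bridge mm [ 0.8 -8.3 96.6] axis [0.002 1.    0.004] F bridge [ 0.6 11.6  0.8] T [ 1.68 -0.49  0.05] t 12.3
```

View pics/e2.png

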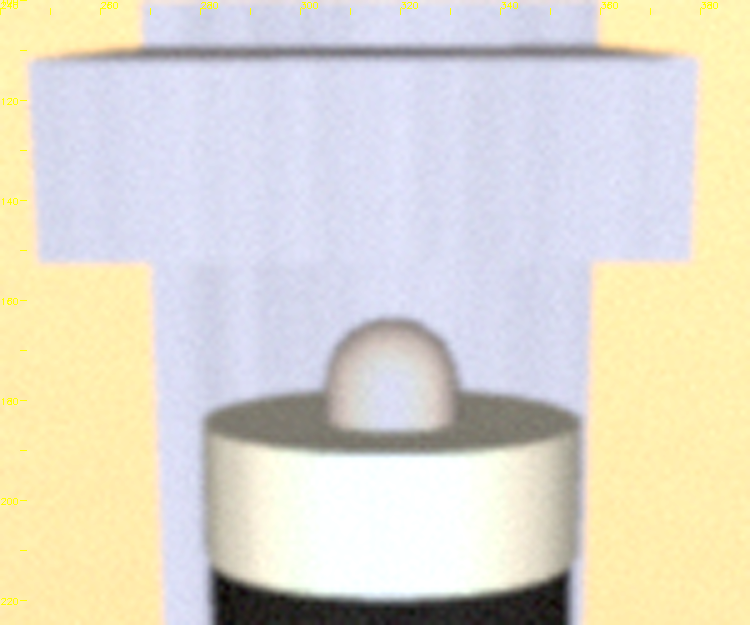

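carry_out(rows=[[12,[0.003,-0.012,0.03],0],[12,[0,0,0.03],0],[12,[0,0,0.03],0],[12,[0,0,0.02],0],[12,[0,0,0],0],[12,[0,0,0],0],[12,[0,0,0],0]])

```text
t: 13.08
tcp_pos: [0.4978, -0.1122, 0.0754]
tool_rot: [[0.158, 0.987, 0.004], [0.987, -0.158, 0.003], [0.003, 0.004, -1.0]]
ft_force: [2.5, 11.3, 1.1]
gripper_width: 0.0199
```

```bash
python3 chk.py f;  python3 - <<'E'
from h import *
c=cam("wrist");crop(c,240,100,150,125,5,"f2.png")
E
```

```text
roller centre in bridge mm [ 0.  -8.2 86. ] axis [0.0019 1.     0.0035] F bridge [ 0.7 11.5  1.1] T [ 1.6  -0.49  0.08] t 13.0833
```

View pics/f2.png

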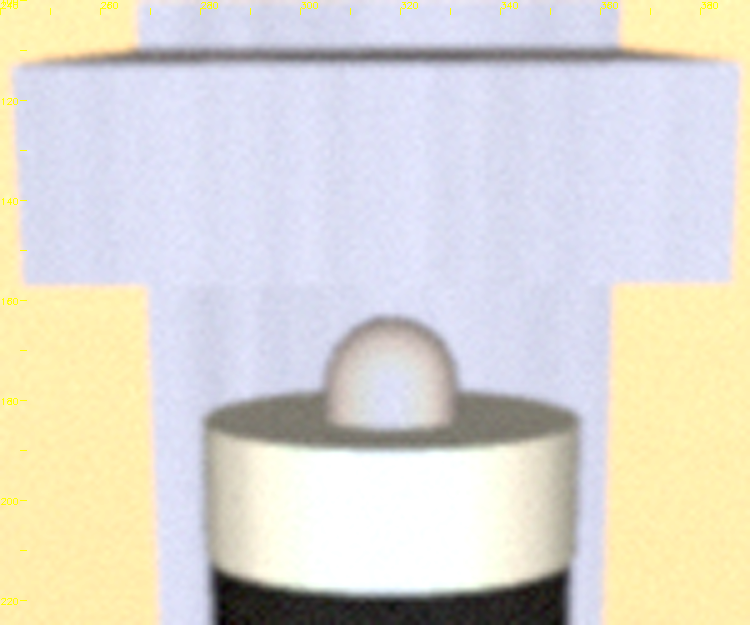

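View pics/fs.png

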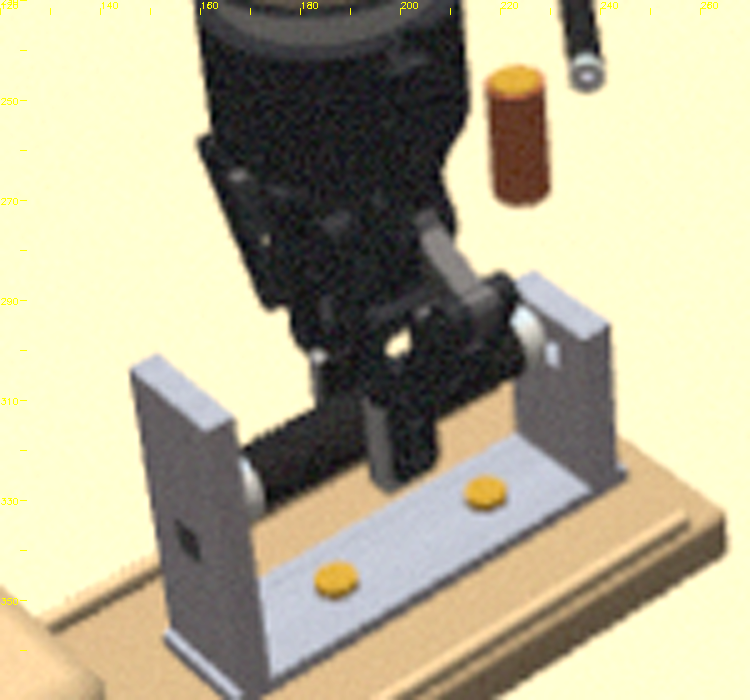

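carry_out(rows=[[12,[0,-0.005,0.03],0],[12,[0,0,0.03],0],[12,[0,0,0.02],0],[12,[0,0,0.015],0],[12,[0,0,0.01],0],[12,[0,0,0],0],[12,[0,0,0],0],[12,[0,0,0],0]])

```text
t: 13.95
tcp_pos: [0.4968, -0.1129, 0.0648]
tool_rot: [[0.158, 0.988, 0.003], [0.988, -0.158, 0.001], [0.002, 0.003, -1.0]]
ft_force: [1.5, 8.1, 0.8]
gripper_width: 0.0201
```

```bash
python3 chk.py g;  python3 - <<'E'
from h import *
c=cam("wrist");crop(c,240,100,150,125,5,"g2.png")
E
```

```text
roller centre in bridge mm [-0.8 -9.1 75.3] axis [0.0016 1.     0.0017] F bridge [0.2 8.2 0.8] T [ 1.11 -0.27  0.07] t 13.95
```

View pics/g2.png

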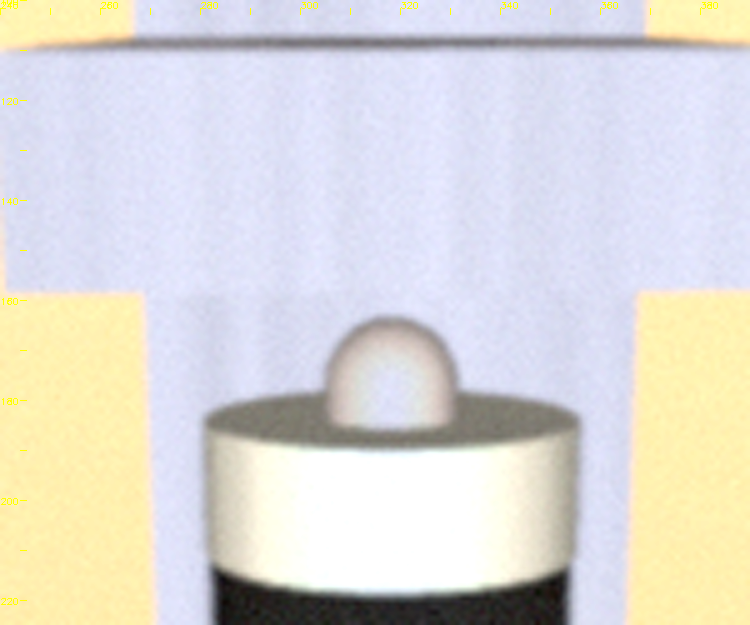

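View pics/gs.png

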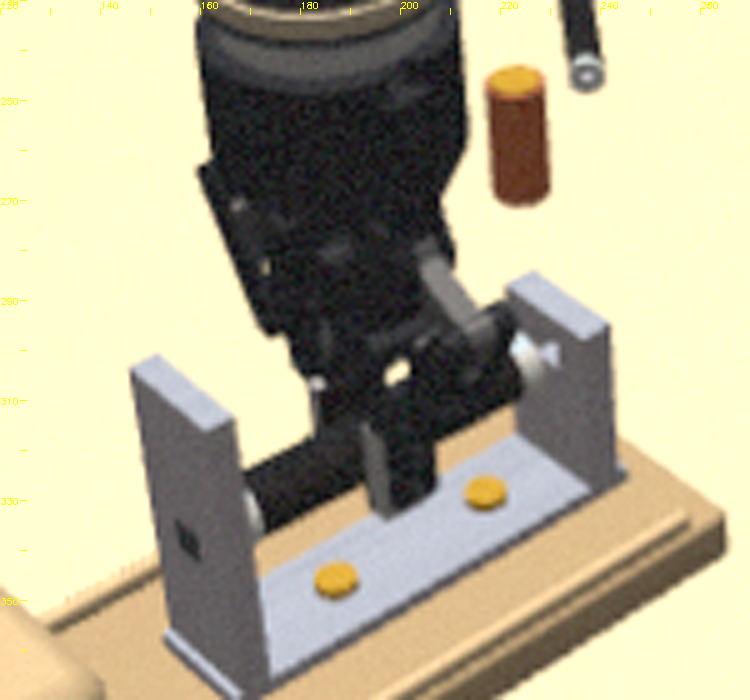

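carry_out(rows=[[12,[0.01,0,0],0],[12,[0.01,0,0],0],[12,[0.01,0,0],0],[12,[0.01,0,0],0],[12,[0.01,0,0],0],[12,[0.01,0,0],0],[12,[0,0,0],0],[12,[0,0,0],0]])

```text
t: 14.82
tcp_pos: [0.4976, -0.1079, 0.0646]
tool_rot: [[0.157, 0.988, 0.003], [0.988, -0.157, -0.001], [-0.0, 0.003, -1.0]]
ft_force: [1.1, 4.7, -0.2]
gripper_width: 0.0201
```

```bash
python3 chk.py h;  python3 - <<'E'
from h import *
c=cam("wrist");crop(c,240,100,150,125,5,"h2.png")
E
```

```text
roller centre in bridge mm [-0.9 -4.  75.2] axis [ 1.e-03  1.e+00 -2.e-04] F bridge [ 0.3  4.8 -0.2] T [ 0.72 -0.16  0.03] t 14.8167
```

View pics/h2.png

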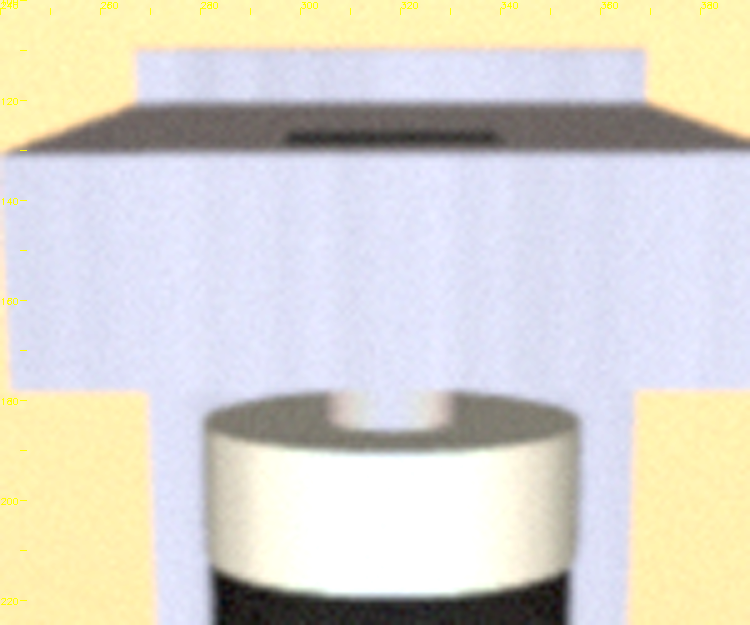

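View pics/hs.png

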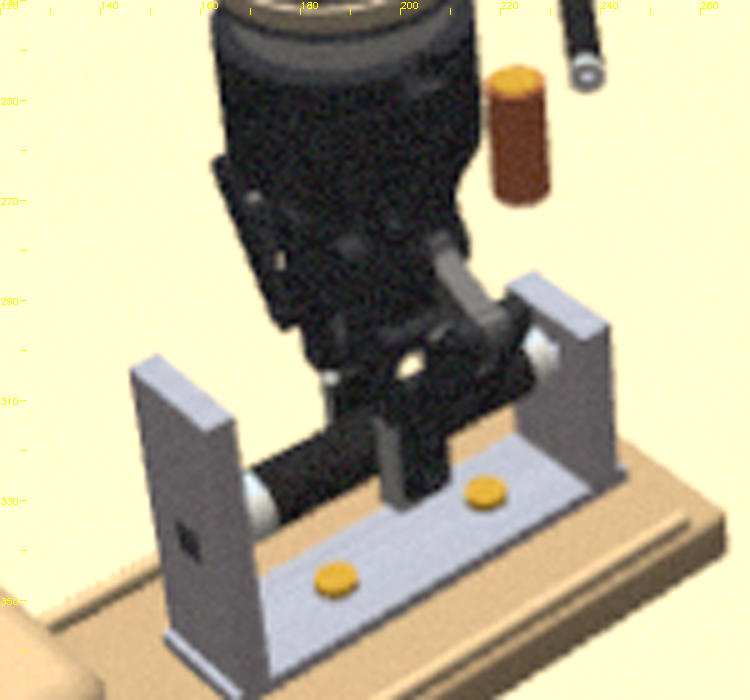

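carry_out(rows=[[12,[0.01,0,0],0],[12,[0.01,0,0],0],[12,[0.01,0,0],0],[12,[0.006,0,0],0],[12,[0,0,0],0],[12,[0,0,0],0]])

```text
t: 15.52
tcp_pos: [0.4968, -0.1044, 0.0638]
tool_rot: [[0.157, 0.988, 0.0], [0.988, -0.157, -0.0], [-0.0, 0.0, -1.0]]
ft_force: [1.7, 2.9, -0.7]
gripper_width: 0.0203
```

```bash
python3 chk.py i;  python3 - <<'E'
from h import *
c=cam("wrist");crop(c,240,100,150,125,5,"i2.png")
E
```

```text
roller centre in bridge mm [-2.2 -0.6 74.3] axis [ 1.3e-03  1.0e+00 -2.0e-04] F bridge [ 1.2  3.2 -0.7] T [ 0.38 -0.16  0.08] t 15.5167
```

View pics/i2.png

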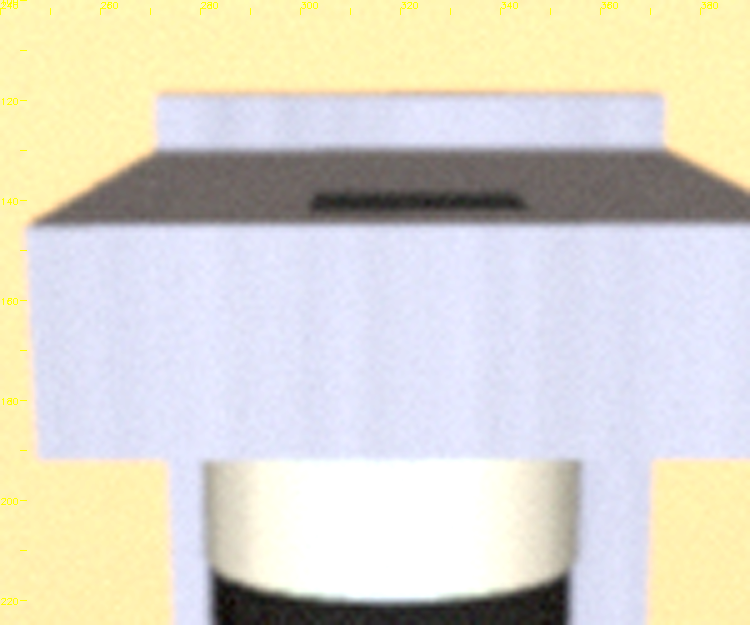

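carry_out(rows=[[12,[0.006,0.012,0.004],0],[12,[0,0,0],0],[12,[0,0,0],0],[12,[0,0,0],0]])

```text
t: 16.05
tcp_pos: [0.4976, -0.1038, 0.0631]
tool_rot: [[0.158, 0.987, -0.001], [0.987, -0.158, 0.0], [0.0, -0.001, -1.0]]
ft_force: [0.9, 2.9, -1.3]
gripper_width: 0.0199
```

```bash
python3 chk.py j;  python3 - <<'E'
from h import *
c=cam("wrist");crop(c,240,100,150,125,5,"j2.png")
E
```

```text
roller centre in bridge mm [-1.4  0.1 73.7] axis [1.7e-03 1.0e+00 1.0e-04] F bridge [ 0.5  3.  -1.3] T [ 0.4  -0.03 -0.02] t 16.05
```

View pics/j2.png

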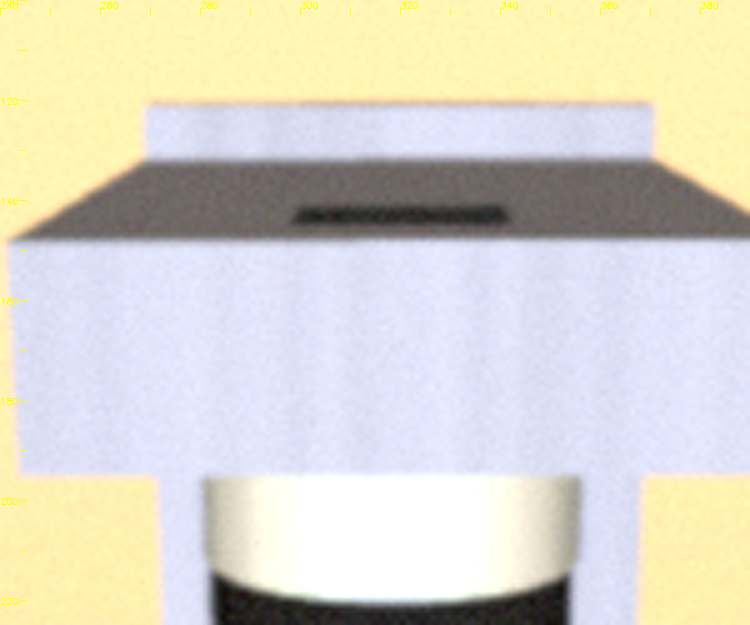

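View pics/js.png

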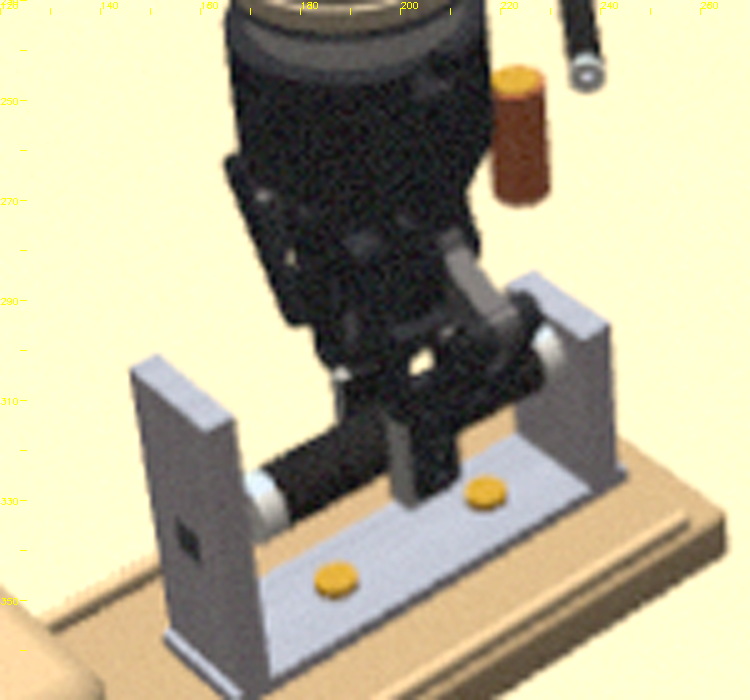

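carry_out(rows=[[12,[0.008,0.004,0],0],[12,[0,0,0],0],[12,[0,0,0],0]])

```text
t: 16.5
tcp_pos: [0.4978, -0.1036, 0.0632]
tool_rot: [[0.157, 0.988, -0.002], [0.988, -0.157, -0.001], [-0.001, -0.001, -1.0]]
ft_force: [-1.6, -0.1, -0.9]
gripper_width: 0.02
```

```bash
python3 chk.py -
```

```text
roller centre in bridge mm [-1.2  0.4 73.8] axis [ 9.0e-04  1.0e+00 -1.2e-03] F bridge [-1.5 -0.3 -0.9] T [-0.12  0.32  0.06] t 16.5
```

carry_out(rows=[[22,[0,0,0],0],[24,[0,0,0],0],[26,[0,0,0],0],[30,[0,0,0],0],[40,[0,0,0],0],[55,[0,0,0],0],[70,[0,0,0],0],[70,[0,0,0],0],[70,[0,0,0],0]])

```text
t: 17.25
tcp_pos: [0.4985, -0.1031, 0.0634]
tool_rot: [[0.157, 0.988, 0.0], [0.988, -0.157, -0.0], [0.0, 0.0, -1.0]]
ft_force: [0.1, 0.8, -0.9]
gripper_width: 0.07
```

```bash
python3 chk.py k
```

```text
roller centre in bridge mm [-0.7  0.9 74. ] axis [0.0015 1.     0.    ] F bridge [-0.   0.8 -0.9] T [-0.   -0.01 -0.01] t 17.25
```

View pics/kw.png

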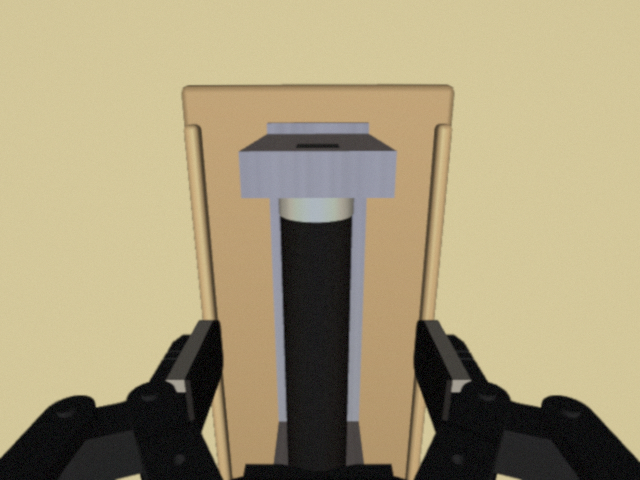

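View pics/ks.png

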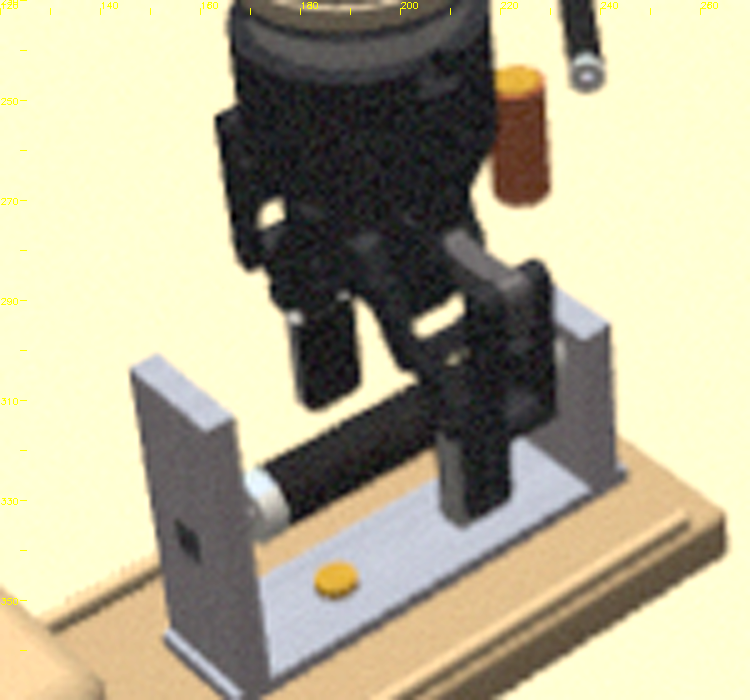

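carry_out(rows=[[70,[0,0,-0.1],0],[70,[0,0,-0.2],0],[70,[0,0,-0.3],0],[70,[0,0,-0.3],0],[70,[0,0,-0.35],0],[70,[0,0,-0.35],0],[70,[-0.25,-0.35,0],0],[70,[-0.25,-0.35,0],0],[70,[0,0,0],0],[70,[0,0,0],0]])

```text
t: 18.23
tcp_pos: [0.4224, -0.1407, 0.2239]
tool_rot: [[0.16, 0.987, 0.001], [0.987, -0.16, -0.0], [-0.0, 0.001, -1.0]]
ft_force: [0.1, -0.1, 0.7]
gripper_width: 0.07
```

```bash
python3 chk.py l; python3 - <<'E'
from h import *
c=cam("scene");cv2.imwrite("pics/lfull.png",c["frame"][:,:,::-1])
c=cam("wrist")
crop(c,320,60,160,140,5,"lwc.png")
E
```

```text
roller centre in bridge mm [-69.9 -48.1 234.5] axis [ 4.3e-03  1.0e+00 -2.0e-04] F bridge [ 0.1 -0.1  0.7] T [ 0.03  0.04 -0.  ] t 18.2333
```

View pics/lw.png

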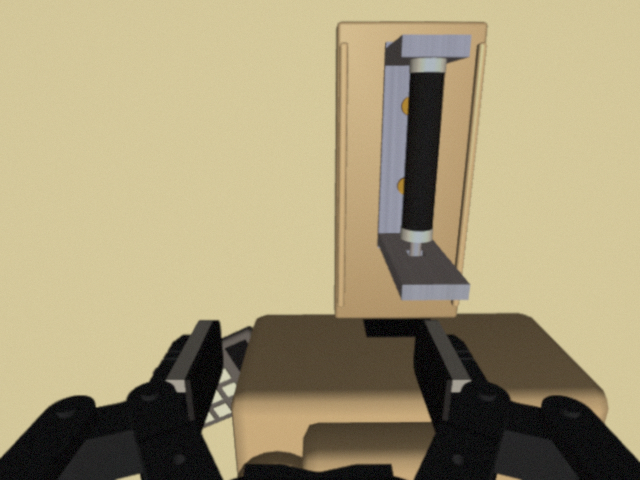

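View pics/ls.png

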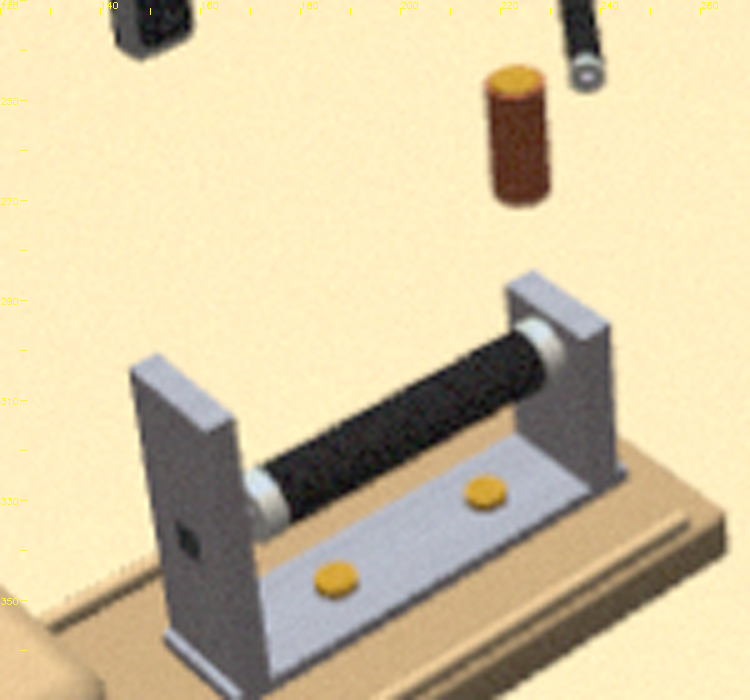

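View pics/lfull.png

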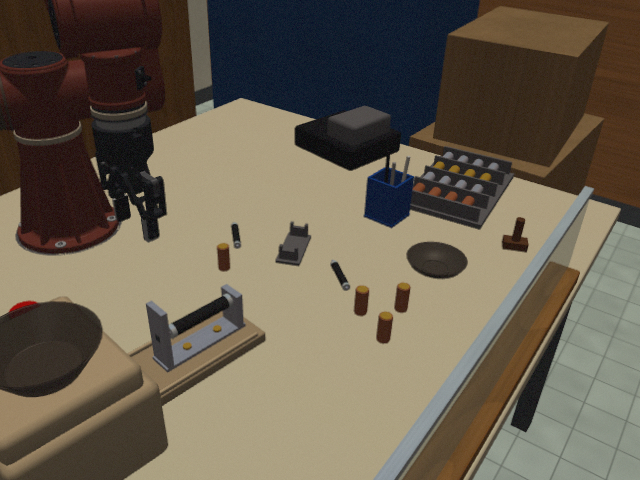

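```bash
python3 - <<'E'
from h import *
c=cam("wrist");p=[.50012,-.10335,-.15663];cc,ss=np.cos(p[2]),np.sin(p[2])
W=lambda X,Y,Z:np.array([p[0]+(cc*X-ss*Y)/1e3,p[1]+(ss*X+cc*Y)/1e3,Z/1e3])
for n,a in(("low end top",(0,58,84)),("tall end L",(-11,-58,73)),("tall end R",(11,-58,73)),("mouth",(0,-69,73))):print(n,proj(c,W(*a))[0].round(1))
crop(c,370,20,110,290,2,"m.png");crop(c,375,210,110,95,6,"m2.png")
E
```

```text
low end top [430.6  60.5]
tall end L [397.9 239.4]
tall end R [428.9 239.4]
mouth [412.3 254.1]
```

View pics/m2.png

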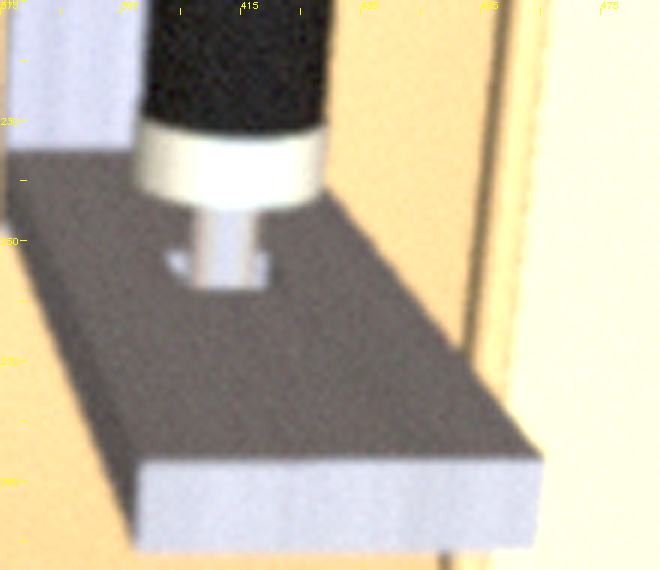

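The close crop shows the pin inside the tall cheek's recess at about (412,254), where the model predicts it. The roller's end band (397–428, about 240) also matches the fitted pose. The robot is clear of everything, so I'm handing in.

```bash
python3 -c "
from rig import job,observe
print(observe()['t'],job.sign_off())"
```

```text
the job is handed in; nothing more can be done
18.5333 None
```

The roller is fitted between the cheeks, sprung pin in the tall cheek and stub in the low one, and it stayed there after I let go. I handed the job in at 18.5 s.

**What I did:** I picked the 116 mm roller off its rest; the two look-alikes were smaller and lying on the shelf. I pressed its pin about 15 mm into the tall cheek's flat face and lowered it between the cheeks. I then eased it towards the low cheek until the end face touched, opened the fingers and backed off.

**Forces:** The highest force I read along the roller was about 12 N, against your limit of about 20 N. I only read it when the arm was stopped, not during the moves.

**Final checks:**
- **Seating:** The pin is visible in the tall recess and the end face sits against the low cheek. Both match the predicted fitted position in the last pictures.
- **Level:** I judged this from those pictures and did not measure it separately.
- **Bystanders:** The loose coin rolls, small rollers, dish and pens look unmoved in the scene picture.

**Disagreements:** Sideways, the arm's reported position and the wrist camera differed by up to about 1 mm. The arm also drifted 1–2 mm sideways while lowering. I corrected for this, and it stayed within the recess clearance.

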